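Tidy the sweet-shop counter and show the price plate

ROBOT

A 6-joint arm with a two-finger parallel gripper is mounted at the origin on the work surface. World frame = base frame: x ahead of the robot, y to its left, z up, the work surface at z = 0. Lengths are in mm, angles in rad, forces in N, time in s.
With the tool pointing down it reaches from about 275 to 1000 mm from the base axis. Payload 8.4 kg.
Tool frame: the origin (TCP) lies midway between the tips of the shut fingers; the grasp point (between the pads) lies 19 mm behind it; z points along the fingers, y is the line along which they close (so a half turn about z gives the same grasp; the last joint's range is limited). The gripper opens to 85 mm and grips with 20 to 120 N. Pads are 22 mm wide; open, the fingers measure 114 mm over their backs; the gripper's body (76 mm by 85 mm) begins 54 mm behind the grasp point. The pads swing forward as they close: fully open they stand 13 mm farther back than shut.
Start: joints at [1.273, 0.353, 1.633, -0, 1.155, -0.002], TCP at [182.189, 597.858, 201.281] pointing down, gripper open.
Joint ranges: [-2.63, 2.63], [-0.92, 2.1], [0.06, 2.66], [-1.3, 4.44], [0, 2.69], [-3.02, 3.02]. Speed limits (rad/s): [2.22, 2.22, 2.79, 3.14, 3.14, 3.14].

INTERFACE

Orientations are given as [roll, pitch, yaw] about the fixed x, y, z axes, in that order (R = Rz(yaw) Ry(pitch) Rx(roll)).
In Python, from rig import telemetry, optics, r gives the robot as it stands.
- The arm moves only by the tool play_rows, never from a script. Its arguments are lists of equal length, an entry for each row: "dp": the shift along the tool's x, y, z in units of 40 mm (1.0 is 40 mm), a list of three; "rot": the turn, a rotation vector about the tool's x, y, z in units of 6 degrees (1.0 is 6 degrees), a list of three. In form: {"dp": [[tx, ty, tz], ...], "rot": [[ax, ay, az], ...]}. A call has 1 to 5 rows; each row is the pose to reach, as a shift and turn from the pose commanded when the call began, along the tool's axes at that moment; what a row does not reach only later rows make up. A row lasts 1/12 s, in which the tool goes at most 41.7 mm and 7.16 degrees, less where a joint would pass 70% of its speed; a pose out of reach is approached as far as the arm can. A call with a gripper value outside its range is refused whole. "fingers" is the opening, from 0 (shut) to 1 (fully open), set as the call begins (left out, the last holds). The fingers move at their own pace and stop on an object; "grip_force" is the grip in N (left out, the last holds). Time passes only in rows, so rows that repeat a pose let the fingers close. It gives the time, the measured TCP pose, the force, the opening and the grip force at its end, in the units of the state.
- telemetry.sense(): the state, without advancing time (a new reading comes with each control period).
- optics.grab_frame(name): name is "scene" or "top" or "wrist"; returns a dict with "color" (420x560x3 uint8, red, green, blue), "mtx" (3x3 intrinsics, pixels), "D" ([k1, k2, p1, p2, k3] as OpenCV has them; the pictures are not rectified), "R" (3x3) and "t" (3): a world point X has camera coordinates R X + t; the wrist camera has in their place "mount" (4x4, takes a point from camera to tool coordinates, whose origin is the TCP and whose axes are the flange's). Camera axes: x right, y down, z forward; pixel columns grow to the right and rows downward; lengths in mm; the calibration is good to about 2 mm. A picture is of the moment at which its call begins: read the wrist's pose just before it. There is no depth.
- r.sign_off(): hands the job in; it is judged then, once.
The state is a dict: "clock": time; "qpos": joint angles; "qvel": joint speeds; "joint_efforts": joint torques, N m; "eef_pos": TCP position; "tcp_rot": TCP orientation; "contact_force": force on the tool from outside, world axes, zero at the start; "wrist_torque": the same for the moment, N m; "opening": opening from 0.0 (shut) to 1.0 (fully open); "grasp_force": force on a finger pad.
Only numpy, scipy, OpenCV 4.12 (cv2) and the standard library are available. Lean on these libraries where they do the work, as an engineer would, in place of code of your own. Each camera call takes 0.05 s, during which the arm holds its last target. There are 200 camera calls.

TASK

Make the counter ready for the next customer: put the two loose boiled sweets in the shallow pink ceramic dish and the standing roll of coins in the deeper wooden coin bowl. Then take the glass price plate from its rack by its clear half, fingers off the frosted end (the end with the small notch in its upper corner; seen from the label side the notch is at the upper left), and show it to the customer across the counter, beyond the change tray: on your side of the tray, 20 to 30 cm above the counter, long edges level, notch still at the top, leaned back about 45 degrees so that the label side looks up and towards them. Finish while holding the plate still like that, and leave the tins, scoop, bell, weight and funnel stand where they are.

Things in the scene. Friction and masses are not known exactly. Their poses are not given: they have to be found in the camera images.
- plate: greenish glass price plate, 100 (own x) x 8 (y) x 60 mm tall (z), about 120 g, standing in the rack's slot, any yaw. Origin: centre of its lower edge. Frosted end: x +20 to +50 mm; its label (white patch, dark round emblem) is on the +y face. Notch 12 x 12 mm in the upper (+z) corner of the +x end. Clear half: x < 0; pinch there across the 8 mm
- rack: fixed dark wooden rack 90 mm long (own x) x 36 mm wide x 22 mm tall, with a lengthwise slot 10 mm wide, open at both ends, whose floor is 8 mm above the counter; the plate stands in it (rack and plate axes parallel), 46 mm of it showing above the rack. Origin at the centre of the underside
- sweet0: boiled sweet, a rounded block 30 (own x) x 26 (own y) x 22 mm tall lying flat, about 20 g; origin at the centre of its underside
- sweet1: boiled sweet, a rounded block 30 (own x) x 26 (own y) x 22 mm tall lying flat, about 20 g; origin at the centre of its underside
- roll: paper-wrapped roll of coins, a rigid upright cylinder 31 mm across and 48 mm tall, 0.2 to 0.35 kg; origin at the centre of its lower end
- roll_center (a point): middle of the coin roll, 24 mm above its lower end
- dish: shallow round pink ceramic dish, loose, 160 mm across the rim, 32 mm tall, wall 5 mm; origin at the centre of its underside
- dish_in (a point): centre of the dish's inner floor
- bowl: round wooden coin bowl, loose, 130 mm across the rim, 50 mm tall, wall 6 mm; origin at the centre of its underside
- bowl_in (a point): centre of the bowl's inner floor
- tray: fixed low brass change tray, 70 (own x) x 150 (own y) x 12 mm, at the customer's far edge of the counter; its +x points straight to the customer. Origin at the centre of its underside
- view (a point): point 250 mm above the middle of the change tray, before the customer; it must be in front of the plate's label side
- tin0: closed round boiled-sweet tin, red with gold bands, 82 mm across, 116 mm tall; bystander, origin at the centre of its underside
- tin1: closed round boiled-sweet tin, red with gold bands, 82 mm across, 116 mm tall; bystander, origin at the centre of its underside
- tin2: closed round boiled-sweet tin, red with gold bands, 82 mm across, 116 mm tall; bystander, origin at the centre of its underside
- scoop: steel candy scoop with wooden handle lying on the counter, own x from the handle's end (-98 mm) to the mouth (+90 mm), 52 mm wide, 28 mm tall; bystander
- bell: brass counter bell, 68 mm across, 50 mm tall; bystander, origin at the centre of its underside
- weight: brass scale weight with a knob, 38 mm across, 50 mm tall; bystander, origin at the centre of its underside

How it is judged (in metres and radians):
On the way, in this order (a step that is already met when the one before it is completed fails the run):
1. both sweets lie in the dish and the coin roll is in the bowl, let go (horizontal distance between each of sweet0, sweet1 and dish_in below 0.065 m and z of each of sweet0, sweet1 in the frame of dish below 0.032 m and contact force between the fingers and sweet0 below 0.1 N and linear speed of each of sweet0, sweet1, roll below 0.05 m/s and contact force between the fingers and sweet1 below 0.1 N and horizontal distance between roll_center and bowl_in below 0.05 m and z of roll_center in the frame of bowl below 0.05 m and contact force between the fingers and roll below 0.1 N and angle between each of dish, bowl's own z axis and vertical below 0.15 rad and height (world z) of each of dish, bowl below 0.01 m and contact force between the fingers and plate below 0.1 N), for 0.2 s.
2. the plate is lifted out of its rack (height (world z) of plate above 0.1 m and contact force between the fingers and plate above 1 N), for 0.2 s.
At the end, for the whole second after the job is handed in: Sweets within 65 mm of dish centre, roll 50 mm of bowl centre, let go, at rest. Plate held still by its clear half (x < -4 mm), over 150 mm up, long axis level within 0.3 rad, label within 1 rad of straight up, view point over 50 mm before it, long axis within 0.4 rad of the tray's y (horizontal distance between each of sweet0, sweet1 and dish_in below 0.065 m and z of each of sweet0, sweet1 in the frame of dish below 0.032 m and contact force between the fingers and sweet0 below 0.1 N and linear speed of each of sweet0, sweet1, roll, plate below 0.05 m/s and contact force between the fingers and sweet1 below 0.1 N and horizontal distance between roll_center and bowl_in below 0.05 m and z of roll_center in the frame of bowl below 0.05 m and contact force between the fingers and roll below 0.1 N and angle between each of dish, bowl's own z axis and vertical below 0.15 rad and height (world z) of each of dish, bowl below 0.01 m and height (world z) of plate above 0.15 m and angle between plate's own y axis and vertical below 1 rad and angle between plate's own x axis and vertical between 1.27 and 1.87 rad and y of view in the frame of plate above 0.05 m and angle between the x axis of plate and the y axis of tray, either way round below 0.4 rad and x of the grasp point in the frame of plate below -0.004 m and contact force between the fingers and plate above 1 N and contact force between plate and rack below 0.1 N); the arm keeps its last pose, push and grip.
It fails at once if a tin, the scoop, the bell or the weight is pushed more than 30 mm (distance of any of tin0, tin1, tin2, scoop, bell, weight from where it was at the start of the episode above 0.03 m).
It also fails if it takes over 72 s, if anything falls off the work surface, if the arm or the gripper's body presses on something with over 40 N, if the wrist force passes 120 N, or if a joint passes its speed limit or range.

## Working session

There is one attempt and no reset: what is moved stays moved. The work goes in short steps, Python scripts to look and compute and a tool call to move; the robot and the scene stay as the last step left them, time stands still between calls to the robot, and variables do not carry over. Pictures are saved under pics/ and viewed, at most 10 in all, crops included, and the job is handed in when it is done.

Besides the shell and the picture viewer there is one more tool, called after ">>>" as name(argument=value, ...) on one line, values as JSON. play_rows: Moves the arm, as the interface text tells. Its arguments: {"type":"object","properties":{"dp":{"type":"array"},"rot":{"type":"array"},"fingers":{"type":"number"},"grip_force":{"type":"number"}},"required":["dp","rot"]}

```bash
ls; mkdir -p pics; cat > h.py <<'E'
import numpy as np, cv2
from rig import telemetry, optics, r
from scipy.spatial.transform import Rotation as Ro
def grab(n):
    s=telemetry.sense(); f=optics.grab_frame(n)
    K=np.array(f["mtx"],float); D=np.array(f["D"],float)
    if "mount" in f:
        T=np.eye(4); T[:3,:3]=Ro.from_euler('xyz',s["tcp_rot"]).as_matrix(); T[:3,3]=s["eef_pos"]
        C=T@np.array(f["mount"]); R=C[:3,:3].T; t=-R@C[:3,3]
    else: R=np.array(f["R"],float); t=np.array(f["t"],float).ravel()
    return dict(im=np.array(f["color"]),K=K,D=D,R=R,t=t)
def save(c,name,sc=1): cv2.imwrite("pics/"+name+".png",cv2.resize(c["im"][:,:,::-1],None,fx=sc,fy=sc))
def rays(c,px):
    u=cv2.undistortPoints(np.array(px,float).reshape(-1,1,2),c["K"],c["D"]).reshape(-1,2)
    d=np.c_[u,np.ones(len(u))]@c["R"]; return -c["R"].T@c["t"], d/np.linalg.norm(d,axis=1)[:,None]
def onz(c,px,z):
    o,d=rays(c,px); return o+d*((z-o[2])/d[:,2])[:,None]
def tri(c1,p1,c2,p2):
    o1,d1=rays(c1,[p1]);o2,d2=rays(c2,[p2]);A=np.c_[d1[0],-d2[0]]
    k=np.linalg.lstsq(A,o2-o1,rcond=None)[0];a=o1+k[0]*d1[0];b=o2+k[1]*d2[0]
    return (a+b)/2,np.linalg.norm(a-b)
def proj(c,X): return cv2.projectPoints(np.array(X,float).reshape(-1,1,3),cv2.Rodrigues(c["R"])[0],c["t"],c["K"],c["D"])[0].reshape(-1,2)
E
python3 - <<'E'
from h import *
print(telemetry.sense())
for n in("scene","top","wrist"):
    c=grab(n);save(c,n);print(n,-c["R"].T@c["t"],c["R"][2],c["K"][0,0])
    import pickle;pickle.dump(c,open(n+".pkl","wb"))
E
```

```text
pics
{'clock': 0.0, 'qpos': array([ 1.27257154e+00,  3.53655396e-01,  1.63413346e+00, -1.80836599e-05,
        1.15520740e+00, -2.38346318e-03]), 'qvel': array([-0.00067074, -0.00032968, -0.001251  , -0.00089592,  0.00079592,
        0.0010048 ]), 'joint_efforts': array([-1.70580974e-03, -6.05277085e+01, -3.42045021e+01, -2.77614117e-04,
        9.84235638e-03,  5.65178368e-06]), 'eef_pos': array([182.05841381, 597.35155274, 200.55747855]), 'tcp_rot': array([-3.14018902e+00,  1.31886264e-05,  2.84575865e+00]), 'contact_force': array([ 0.42328326, -0.33629214,  0.19038718]), 'wrist_torque': array([ 0.00159106, -0.01689074, -0.03660445]), 'grasp_force': 0.0, 'opening': 0.9967169850299116}
scene [ 885.09390588 -249.89751814  931.36748955] [-0.39362631  0.28131521 -0.8751686 ] 410.61231124102346
top [ 444.96966358   -4.8383829  1030.87798271] [ 0.09005516 -0.00576092 -0.99592012] 382.22826330847164
wrist [107.89750081 620.21902686 373.05550523] [ 0.29116029 -0.09031933 -0.95240123] 308.5500320500591
```

View pics/scene.png

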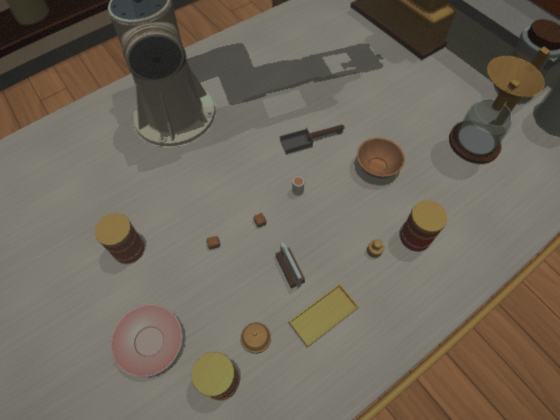

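View pics/top.png

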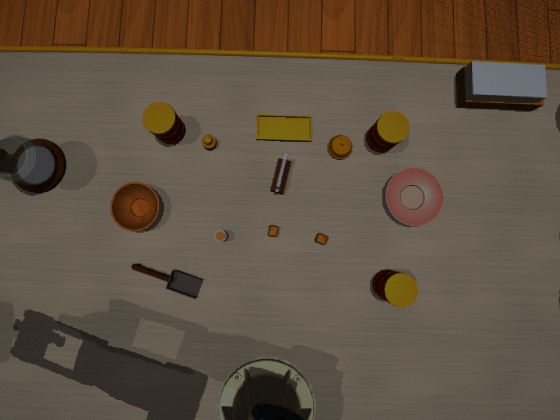

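The scene view shows the base at the top left, scoop (312,138), bowl (380,160), roll (298,186), sweets (260,219) and (213,242), rack with plate (290,265), tray (323,314) and dish (148,342). In the top view, the sweets are at (273,231) and (321,239), the roll at (222,236), the bowl at (136,207), the dish at (414,197) and the rack at (281,174).

```bash
python3 - <<'E'
from h import *; import pickle
S=pickle.load(open("scene.pkl","rb"));T=pickle.load(open("top.pkl","rb"))
def crop(c,x,y,w,h,k): return cv2.resize(c["im"][y:y+h,x:x+w,::-1],None,fx=k,fy=k,interpolation=cv2.INTER_CUBIC)
a=crop(T,256,140,50,60,6);b=crop(S,260,225,50,60,6);d=crop(T,210,215,130,40,6)[:240];e=crop(S,200,170,110,80,4)
M=np.zeros((600,780,3),np.uint8);M[:360,:300]=a;M[:360,300:600]=b;M[360:600,:780]=d;cv2.imwrite("pics/m1.png",M)
def blobs(c,n,roi,lo,hi,amin=30):
    x,y,w,h=roi; hsv=cv2.cvtColor(c["im"],cv2.COLOR_RGB2HSV);m=np.zeros(hsv.shape[:2],np.uint8)
    m[y:y+h,x:x+w]=cv2.inRange(hsv,lo,hi)[y:y+h,x:x+w]
    for ct in cv2.findContours(m,0,2)[0]:
        if cv2.contourArea(ct)>amin:
            mm=cv2.moments(ct);(cx,cy),sz,an=cv2.minAreaRect(ct)
            print(n,"area",cv2.contourArea(ct),"cen",np.round([mm['m10']/mm['m00'],mm['m01']/mm['m00']],1),"rect",np.round([cx,cy,*sz,an],1),"bb",cv2.boundingRect(ct))
o=((0,90,60),(25,255,255))
for p in((273,231),(321,239),(222,236),(136,207),(414,197),(40,165)):print(p,cv2.cvtColor(T["im"],cv2.COLOR_RGB2HSV)[p[1],p[0]])
for p in((260,219),(213,242),(298,186),(300,100)):print(p,cv2.cvtColor(S["im"],cv2.COLOR_RGB2HSV)[p[1],p[0]])
blobs(T,"Tsweets",(260,215,80,40),*o,amin=15);blobs(S,"Ssweets",(195,205,75,50),*o,amin=15)
blobs(T,"Troll",(210,225,25,22),*o,amin=5);blobs(S,"Sroll",(285,170,25,30),*o,amin=5)
blobs(T,"Tbowl",(100,175,70,65),*o);blobs(S,"Sbowl",(345,130,70,60),*o)
p1=((0,40,80),(15,255,255));p2=((165,40,80),(180,255,255))
for p in(p1,p2): blobs(T,"Tdish",(375,160,80,75),*p);blobs(S,"Sdish",(100,295,95,90),*p)
y=((22,120,60),(35,255,255));blobs(T,"Ttray",(245,105,80,45),*y);
E
```

```text
(273, 231) [ 16 183 117]
(321, 239) [ 16 197 115]
(222, 236) [ 15 187 123]
(136, 207) [ 14 213 120]
(414, 197) [ 13  63 117]
(40, 165) [120   8  62]
(260, 219) [ 12 131 113]
(213, 242) [ 12 136 114]
(298, 186) [ 45   9 111]
(300, 100) [ 23  27 125]
Tsweets area 82.5 cen [321.8 238.4] rect [321.8 238.4  10.7   8.9  26.6] bb (316, 233, 12, 12)
Tsweets area 83.0 cen [273.  230.8] rect [273. 231.  10.  10.  90.] bb (268, 226, 11, 11)
Ssweets area 83.5 cen [212.6 241.5] rect [212.5 241.5   9.   11.   90. ] bb (207, 237, 12, 10)
Ssweets area 75.0 cen [259.5 219.1] rect [259.5 219.   10.3   8.9  63.4] bb (254, 214, 12, 11)
Troll area 57.0 cen [220.  235.5] rect [219.5 235.5   8.5   8.5  45. ] bb (216, 231, 10, 10)
Sroll area 32.5 cen [298.3 180.7] rect [298.5 181.    6.    7.   90. ] bb (295, 178, 8, 7)
Tbowl area 1876.5 cen [134.2 206.2] rect [134.  206.5  49.   48.   90. ] bb (110, 182, 49, 50)
Sbowl area 1405.0 cen [380.2 157. ] rect [380.5 157.   38.   47.   90. ] bb (357, 138, 48, 39)
Tdish area 2723.0 cen [415.1 196.2] rect [415.4 195.9  61.   59.8  36.9] bb (386, 166, 61, 62)
Sdish area 3918.0 cen [146.  340.2] rect [146.  340.   66.5  76.4  45. ] bb (110, 304, 73, 73)
Ttray area 1259.5 cen [283.1 127.3] rect [283.7 126.8  55.2  25.3   1.7] bb (256, 114, 56, 27)
```

View pics/m1.png

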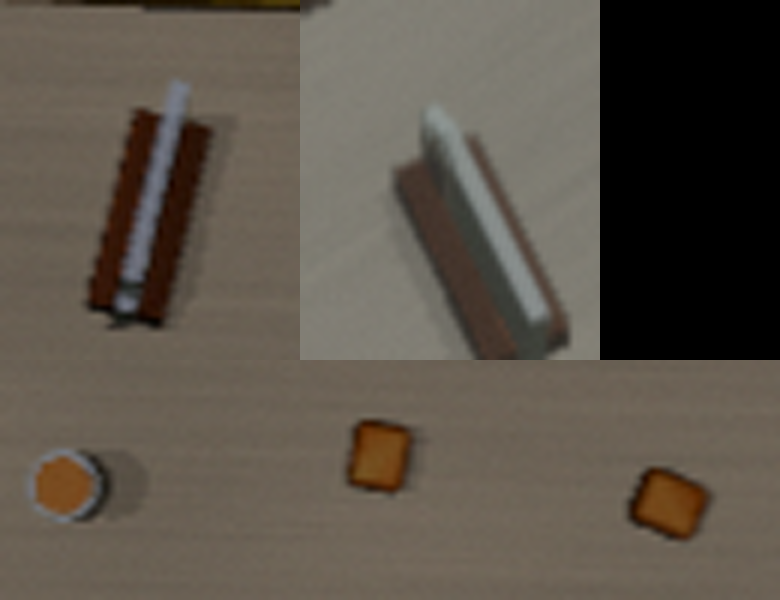

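The montage shows the plate's top edge in the top view running from about (285.8,153.8) to (276.8,191.7). A step near the robot-side end is probably the notch. The roll and both sweets are clear, so next I compute their positions.

```bash
cat >> h.py <<'E'
def plan(p,rot,wps,step=36.,dstep=6.5):
    """wps: list of (pos,Rmat). prints calls of <=5 rows; p, rot start"""
    p=np.array(p,float);R=rot
    for q,Q in wps:
        q=np.array(q,float);rv=(R.inv()*Q).as_rotvec(degrees=True)
        n=max(1,int(np.ceil(max(np.linalg.norm(q-p)/step,np.linalg.norm(rv)/dstep))))
        poses=[(p+(q-p)*i/n,R*Ro.from_rotvec(rv*i/n,degrees=True)) for i in range(1,n+1)]
        for k in range(0,n,5):
            dp=[];ro=[]
            for a,A in poses[k:k+5]:
                dp.append((np.round(R.inv().apply(a-p)/40,2)+0.).tolist());ro.append((np.round((R.inv()*A).as_rotvec(degrees=True)/6,2)+0.).tolist())
            print('{"dp":%s,"rot":%s}'%(dp,ro))
            p=p+R.apply(np.array(dp[-1])*40);R=R*Ro.from_rotvec(np.array(ro[-1])*6,degrees=True)
        print('--at',np.round(p,1))
    return p,R
def down(yaw): return Ro.from_euler('xyz',[np.pi,0,yaw])
E
python3 - <<'E'
from h import *; import pickle
S=pickle.load(open("scene.pkl","rb"));T=pickle.load(open("top.pkl","rb"))
pr=lambda n,v:print(n,*[np.round(x,1) for x in v])
pr("sweetA",tri(T,(273,230.8),S,(259.5,219.1)));pr("sweetB",tri(T,(321.8,238.4),S,(212.6,241.5)))
pr("roll top",tri(T,(220.6,235.8),S,(298.3,180.7)))
pr("bowl rim",tri(T,(134.2,206.2),S,(380.4,157.3)));pr("dish rim",tri(T,(415.1,196.2),S,(146.0,340.3)))
for n,px,z in(("tray",[[283.7,126.8]],12),("rackTop corners",np.array([[143,110],[210,128],[90,305],[163,322]])/6+[256,140],22),("plate top",[[285.8,154],[276.8,191.5]],68),
 ("tops tin",[[160,117],[393,128],[401,290]],116),("bell",[[340,146]],40),("weight",[[209,142]],40),("scoop",[[132,265],[202,290],[187,284]],15)):print(n,np.round(onz(T,px,z),0).tolist())
# sweet edges yaw from top
for n,a,b in(("A",(358,421),(410,430)),("A2",(358,421),(348,485)),("B",(655,468),(708,492)),("B2",(655,468),(632,515))):
    P=onz(T,np.array([a,b])/6+[210,155],20);d=P[1]-P[0];print(n,np.degrees(np.arctan2(d[1],d[0])),np.linalg.norm(d))
E
```

```text
sweetA [458.5  -4.8  15. ] 0.1
sweetB [ 442.3 -134.2   18. ] 0.3
roll top [441.7 129.5  49. ] 1.8
bowl rim [510.6 357.6  42.1] 1.1
dish rim [ 561.2 -381.    24.9] 0.3
tray [[742.0, -26.0, 12.0]]
rackTop corners [[652.0, -17.0, 22.0], [645.0, -47.0, 22.0], [564.0, 4.0, 22.0], [558.0, -29.0, 22.0]]
plate top [[655.0, -32.0, 68.0], [557.0, -12.0, 68.0]]
tops tin [[728.0, 282.0, 116.0], [718.0, -293.0, 116.0], [325.0, -313.0, 116.0]]
bell [[687.0, -175.0, 40.0]]
weight [[687.0, 171.0, 40.0]]
scoop [[357.0, 365.0, 15.0], [298.0, 176.0, 15.0], [312.0, 217.0, 15.0]]
A -98.11239080566041 23.225539461927568
A2 172.86813316230553 28.40779989513763
B -112.70603433856711 25.546895499687064
B2 155.06359677125093 23.022943184786268
```

```bash
python3 - <<'E'
from h import *
R0=Ro.from_euler('xyz',[-3.14019,0,2.84576])
plan([182.2,597.9,201.3],R0,[([442,129.5,100],R0),([442,129.5,16],R0),([442,129.5,130],R0),([511,357,130],R0),([511,357,24],R0),([511,357,130],R0)])
E
```

```text
{"dp":[[-0.6, -0.58, 0.16], [-1.2, -1.16, 0.32], [-1.81, -1.74, 0.48], [-2.41, -2.33, 0.64], [-3.01, -2.91, 0.8]],"rot":[[0.0, 0.0, 0.0], [0.0, 0.0, 0.0], [0.0, 0.0, 0.0], [0.0, 0.0, 0.0], [0.0, 0.0, 0.0]]}
{"dp":[[-0.6, -0.58, 0.15], [-1.2, -1.16, 0.31], [-1.8, -1.74, 0.47], [-2.41, -2.32, 0.63], [-3.01, -2.91, 0.79]],"rot":[[0.0, 0.0, 0.0], [0.0, 0.0, 0.0], [0.0, 0.0, 0.0], [0.0, 0.0, 0.0], [0.0, 0.0, 0.0]]}
{"dp":[[-0.6, -0.58, 0.16], [-1.2, -1.16, 0.32], [-1.8, -1.74, 0.48], [-2.4, -2.32, 0.64], [-3.01, -2.9, 0.8]],"rot":[[0.0, 0.0, 0.0], [0.0, 0.0, 0.0], [0.0, 0.0, 0.0], [0.0, 0.0, 0.0], [0.0, 0.0, 0.0]]}
{"dp":[[-0.6, -0.58, 0.16]],"rot":[[0.0, 0.0, 0.0]]}
--at [442.2 129.6  99.8]
{"dp":[[0.0, 0.0, 0.7], [0.0, 0.0, 1.4], [0.0, 0.0, 2.1]],"rot":[[0.0, 0.0, 0.0], [0.0, 0.0, 0.0], [0.0, 0.0, 0.0]]}
--at [442.1 129.5  15.8]
{"dp":[[0.0, 0.0, -0.71], [0.0, 0.0, -1.43], [0.0, 0.0, -2.14], [0.0, -0.01, -2.85]],"rot":[[0.0, 0.0, 0.0], [0.0, 0.0, 0.0], [0.0, 0.0, 0.0], [0.0, 0.0, 0.0]]}
--at [442.1 129.3 129.8]
{"dp":[[0.0, 0.85, 0.0], [0.0, 1.7, 0.0], [0.0, 2.55, -0.01], [0.01, 3.4, -0.01], [0.01, 4.25, -0.01]],"rot":[[0.0, 0.0, 0.0], [0.0, 0.0, 0.0], [0.0, 0.0, 0.0], [0.0, 0.0, 0.0], [0.0, 0.0, 0.0]]}
{"dp":[[0.0, 0.85, 0.0], [0.0, 1.7, 0.0]],"rot":[[0.0, 0.0, 0.0], [0.0, 0.0, 0.0]]}
--at [511.1 357.1 129.9]
{"dp":[[0.0, 0.0, 0.88], [0.0, 0.0, 1.76], [0.0, 0.0, 2.65]],"rot":[[0.0, 0.0, 0.0], [0.0, 0.0, 0.0], [0.0, 0.0, 0.0]]}
--at [511.  356.9  23.9]
{"dp":[[0.0, 0.0, -0.88], [0.0, 0.0, -1.77], [0.0, 0.0, -2.65]],"rot":[[0.0, 0.0, 0.0], [0.0, 0.0, 0.0], [0.0, 0.0, 0.0]]}
--at [511.1 357.1 129.9]
```

>>> play_rows(dp=[[-0.6,-0.58,0.16],[-1.2,-1.16,0.32],[-1.8,-1.74,0.48],[-2.4,-2.32,0.64],[-3,-2.9,0.8]], rot=[[0,0,0],[0,0,0],[0,0,0],[0,0,0],[0,0,0]], fingers=1, grip_force=60)

```text
clock: 0.57
eef_pos: [263.5, 450.4, 168.8]
tcp_rot: [-3.141, -0.0, 2.846]
contact_force: [0.9, -0.2, 0.2]
opening: 1.002
grasp_force: 0.0
```

>>> play_rows(dp=[[-0.6,-0.58,0.16],[-1.2,-1.16,0.32],[-1.8,-1.74,0.48],[-2.4,-2.32,0.64],[-3,-2.9,0.8]], rot=[[0,0,0],[0,0,0],[0,0,0],[0,0,0],[0,0,0]])

```text
clock: 0.98
eef_pos: [344.6, 304.4, 137.0]
tcp_rot: [3.142, 0.0, 2.846]
contact_force: [1.3, 0.3, -0.0]
opening: 1.002
grasp_force: 0.0
```

>>> play_rows(dp=[[-0.6,-0.58,0.16],[-1.2,-1.16,0.32],[-1.8,-1.74,0.48],[-2.4,-2.32,0.64],[-3,-2.9,0.8]], rot=[[0,0,0],[0,0,0],[0,0,0],[0,0,0],[0,0,0]])

```text
clock: 1.4
eef_pos: [425.6, 158.5, 105.0]
tcp_rot: [3.142, 0.0, 2.846]
contact_force: [-0.0, 0.1, 0.1]
opening: 0.999
grasp_force: 0.0
```

>>> play_rows(dp=[[-0.6,-0.58,0.1],[-0.6,-0.58,0.1]], rot=[[0,0,0],[0,0,0]])

```text
clock: 1.57
eef_pos: [443.1, 126.9, 100.6]
tcp_rot: [-3.14, 0.001, 2.843]
contact_force: [-0.7, 0.7, -0.1]
opening: 1.0
grasp_force: 0.0
```

>>> play_rows(dp=[[0,-0.03,0.7],[0,-0.03,1.4],[0,-0.03,2.1]], rot=[[0,0,0],[0,0,0],[0,0,0]])

```text
clock: 1.82
eef_pos: [441.4, 129.7, 16.8]
tcp_rot: [3.141, 0.001, 2.845]
contact_force: [-0.7, 1.0, -0.1]
opening: 0.999
grasp_force: 0.0
```

>>> play_rows(dp=[[0,0,0],[0,0,0],[0,0,0],[0,0,0],[0,0,0]], rot=[[0,0,0],[0,0,0],[0,0,0],[0,0,0],[0,0,0]], fingers=0, grip_force=60)

```text
clock: 2.23
eef_pos: [442.1, 130.2, 18.8]
tcp_rot: [3.14, 0.002, 2.846]
contact_force: [-0.9, 0.4, 0.9]
opening: 0.301
grasp_force: 0.0
```

>>> play_rows(dp=[[0,0,0],[0,0,0],[0,0,0],[0,0,-0.2],[0,0,-0.4]], rot=[[0,0,0],[0,0,0],[0,0,0],[0,0,0],[0,0,0]])

```text
clock: 2.65
eef_pos: [440.6, 129.6, 33.7]
tcp_rot: [-3.141, -0.001, 2.846]
contact_force: [0.5, -0.6, 0.1]
opening: 0.0
grasp_force: 0.0
```

```bash
python3 - <<'E'
from h import *
w=grab("wrist");t=grab("top");s=grab("scene")
M=np.zeros((420,760,3),np.uint8);M[:,:560]=w["im"];M[:200,560:]=cv2.resize(t["im"][200:250,200:250],(200,200));M[210:410,560:]=cv2.resize(s["im"][150:210,270:330],(200,200))
cv2.imwrite("pics/w1.png",M[:,:,::-1])
print(proj(t,[[441,129.6,34],[441.7,129.5,48]]),proj(s,[[441,129.6,34],[441.7,129.5,48]]))
E
```

```text
[[221.06438703 235.90834697]
 [220.37759832 235.63478846]] [[297.61041151 183.72188425]
 [297.92489977 180.95300592]]
```

View pics/w1.png

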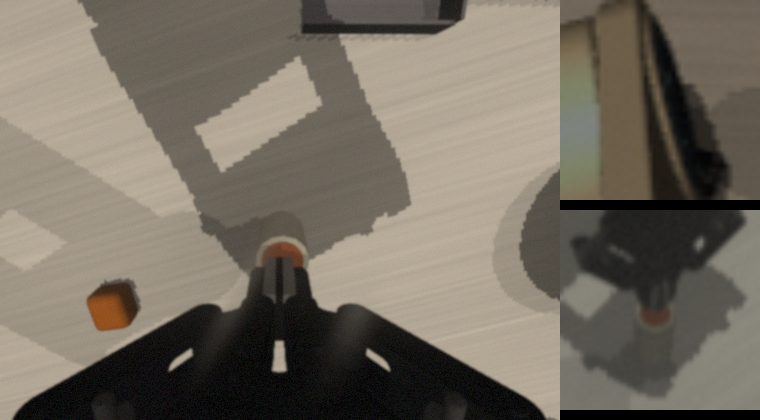

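The wrist view shows the fingers shut, with the roll still standing: its top is at about (282,250) and the fingertips at about (280,258). The grasp missed, so I work out the offset from the calibration.

```bash
python3 - <<'E'
from h import *
w=grab("wrist");s=telemetry.sense();print(s["eef_pos"],s["opening"],-w["R"].T@w["t"])
e=s["eef_pos"]
print("tcp px",proj(w,[e,e+[0,0,19]]).tolist())
print("roll top ctr/bottom exp",proj(w,[[441.7,129.5,48],[441.7,129.5,0]]).tolist())
print("ring ctr onz48",onz(w,[[282,253]],48),"bottom front",onz(w,[[282,212]],0))
hsv=cv2.cvtColor(w["im"],cv2.COLOR_RGB2HSV);m=cv2.inRange(hsv,(0,110,60),(25,255,255))
for ct in cv2.findContours(m,0,2)[0]:
    if cv2.contourArea(ct)>40: print(cv2.contourArea(ct),cv2.boundingRect(ct))
x,y,W,H=230,190,100,120
cv2.imwrite("pics/w2.png",cv2.resize(w["im"][y:y+H,x:x+W,::-1],None,fx=5,fy=5,interpolation=cv2.INTER_CUBIC))
E
```

```text
[441.30238336 129.79124189  33.76848491] 0.0008033519028639755 [367.14118942 152.42036951 206.49850627]
tcp px [[278.6905004760557, 247.38023500856337], [278.69195293685135, 261.57464284121113]]
roll top ctr/bottom exp [[278.40477784370324, 258.48156480709497], [278.4611376938985, 228.50838847378597]]
ring ctr onz48 [[439.03481173 132.43137471  48.        ]] bottom front [[430.5884539 135.4929058   0.       ]]
1434.0 (86, 283, 49, 46)
543.0 (262, 240, 40, 27)
```

View pics/w2.png

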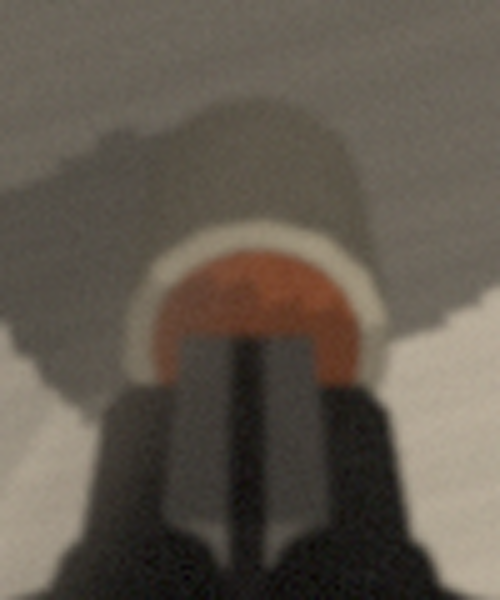

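The crop shows the shut fingertips ending near full-picture (280,257), in front of the roll's top disc, which hasn't moved. I'll find where the tips really are in the tool frame.

```bash
python3 - <<'E'
from h import *
w=grab("wrist");s=telemetry.sense();e=s["eef_pos"];R=Ro.from_euler('xyz',s["tcp_rot"])
o,d=rays(w,[[270,257],[290,257],[267,267],[280,295]])
ot=R.inv().apply(o-e);dt=R.inv().apply(d);print("cam in tool",ot)
for k in dt:
    for x in(-11,0,11):
        print(x,np.round(ot+k*((x-ot[0])/k[0]),1),end=" ")
    print()
E
```

```text
cam in tool [ 7.74626785e+01  7.22284841e-02 -1.72652530e+02]
-11 [-11.   -5.7   9.7] 0 [  0.   -5.  -12.9] 11 [ 11.   -4.3 -35.6] 
-11 [-11.    7.3   9.7] 0 [  0.    6.4 -12.9] 11 [ 11.    5.5 -35.6] 
-11 [-11.   -7.2  -4.1] 0 [  0.   -6.3 -25. ] 11 [ 11.   -5.4 -46. ] 
-11 [-11.    0.6 -34.6] 0 [  0.    0.5 -51.8] 11 [ 11.    0.5 -68.9]
```

>>> play_rows(dp=[[0,0,-0.7],[0,0,-1.4],[0,0,-1.5],[0,0,-1.5],[0,0,-1.5]], rot=[[0,0,0],[0,0,0],[0,0,0],[0,0,0],[0,0,0]])

```text
clock: 3.32
eef_pos: [440.8, 129.7, 93.0]
tcp_rot: [3.141, 0.0, 2.846]
contact_force: [0.2, 0.1, -0.1]
opening: -0.0
grasp_force: 0.0
```

```bash
python3 - <<'E'
from h import *
w=grab("wrist");t=grab("top");s=grab("scene");e=telemetry.sense();print(e["eef_pos"],e["opening"])
p=e["eef_pos"]
print(proj(s,[p,p+[0,0,15],p+[0,0,30]]).round(1).tolist(), proj(w,[[441.7,129.5,48]]))
M=np.zeros((420,780,3),np.uint8);M[:,:420]=cv2.resize(w["im"][190:310,220:340],(420,420));M[:360,420:]=cv2.resize(s["im"][140:200,270:330],(360,360),interpolation=cv2.INTER_NEAREST)
for q in proj(s,[p,p+[0,0,15]]): cv2.circle(M,(int(420+(q[0]-270)*6),int((q[1]-140)*6)),4,(255,0,0),1)
cv2.imwrite("pics/w3.png",M[:,:,::-1])
E
```

```text
[440.03647651 129.40858853  92.13884377] 0.0028467186596244994
[[298.1, 170.7], [298.3, 167.2], [298.5, 163.6]] [[279.18564808 224.44491901]]
```

View pics/w3.png

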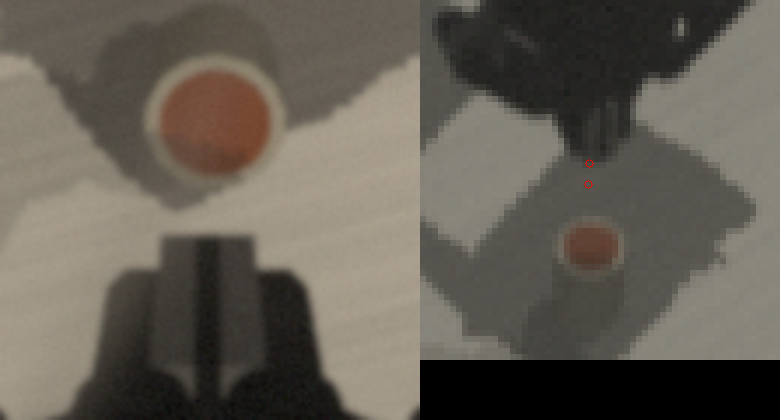

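The scene crop puts the shut fingertips about 20 mm above the reported TCP, so the earlier grasp closed at the roll's top. I'll reopen and go lower, which is safe if the tips stand farther back than reported.

>>> play_rows(dp=[[0,0,-0.2],[0,0,-0.2],[0,0,-0.2],[0,0,-0.2],[0,0,-0.2]], rot=[[0,0,0],[0,0,0],[0,0,0],[0,0,0],[0,0,0]], fingers=1)

```text
clock: 3.88
eef_pos: [440.9, 129.7, 101.2]
tcp_rot: [-3.141, -0.0, 2.846]
contact_force: [-0.6, 0.0, 0.4]
opening: 0.704
grasp_force: 0.0
```

>>> play_rows(dp=[[0,0,0],[0,0,0.7],[0,0,1.4],[0,0,1.8],[0,0,1.9]], rot=[[0,0,0],[0,0,0],[0,0,0],[0,0,0],[0,0,0]])

```text
clock: 4.3
eef_pos: [439.1, 129.1, 22.9]
tcp_rot: [-3.139, -0.003, 2.846]
contact_force: [-1.0, 0.0, -0.5]
opening: 1.0
grasp_force: 0.0
```

>>> play_rows(dp=[[0,0,0.1],[0,0,0.2],[0,0,0.3],[0,0,0.4],[0,0,0.5]], rot=[[0,0,0],[0,0,0],[0,0,0],[0,0,0],[0,0,0]])

```text
clock: 4.72
eef_pos: [441.5, 129.9, 5.6]
tcp_rot: [3.141, 0.001, 2.846]
contact_force: [-0.3, 0.9, -0.5]
opening: 1.002
grasp_force: 0.0
```

>>> play_rows(dp=[[0,0,0],[0,0,0],[0,0,0],[0,0,0],[0,0,0]], rot=[[0,0,0],[0,0,0],[0,0,0],[0,0,0],[0,0,0]], fingers=0)

```text
clock: 5.13
eef_pos: [441.5, 129.9, 5.7]
tcp_rot: [3.141, 0.001, 2.846]
contact_force: [-0.6, -1.0, 7.7]
opening: 0.336
grasp_force: 58.5
```

>>> play_rows(dp=[[0,0,0],[0,0,0],[0,0,0]], rot=[[0,0,0],[0,0,0],[0,0,0]])

```text
clock: 5.38
eef_pos: [441.4, 129.8, 5.8]
tcp_rot: [3.141, 0.001, 2.846]
contact_force: [-0.7, 0.1, 5.5]
opening: 0.335
grasp_force: 58.7
```

>>> play_rows(dp=[[0,0,-0.3],[0,0,-1],[0,0,-1.8],[0,0,-2.6],[0,0,-2.9]], rot=[[0,0,0],[0,0,0],[0,0,0],[0,0,0],[0,0,0]])

```text
clock: 5.8
eef_pos: [442.6, 130.1, 124.9]
tcp_rot: [3.139, 0.004, 2.846]
contact_force: [1.1, -0.2, -2.7]
opening: 0.328
grasp_force: 60.0
```

>>> play_rows(dp=[[0,0.6,0],[0,1.4,0],[0,2.25,0],[0,3.1,0],[0,3.95,0]], rot=[[0,0,0],[0,0,0],[0,0,0],[0,0,0],[0,0,0]])

```text
clock: 6.22
eef_pos: [487.0, 282.2, 121.2]
tcp_rot: [-3.141, -0.0, 2.846]
contact_force: [0.4, 0.7, -2.4]
opening: 0.335
grasp_force: 60.0
```

>>> play_rows(dp=[[0,0.8,0],[0,1.5,0],[0,2,0],[0,2,0]], rot=[[0,0,0],[0,0,0],[0,0,0],[0,0,0]])

```text
clock: 6.55
eef_pos: [511.3, 361.1, 121.1]
tcp_rot: [3.14, 0.001, 2.848]
contact_force: [-1.0, -0.1, -2.3]
opening: 0.333
grasp_force: 60.0
```

>>> play_rows(dp=[[0,0,0.7],[0,0,1.4],[0,0,2],[0,0,2.4],[0,0,2.6]], rot=[[0,0,0],[0,0,0],[0,0,0],[0,0,0],[0,0,0]])

```text
clock: 6.97
eef_pos: [508.4, 355.6, 14.5]
tcp_rot: [-3.138, -0.003, 2.846]
contact_force: [-0.3, -1.1, -2.3]
opening: 0.336
grasp_force: 60.1
```

The roll is in the bowl without hard contact. I'll release it, lift, and plan sweet A.

>>> play_rows(dp=[[0,0,0],[0,0,0.05],[0,0,0.05],[0,0,0.05]], rot=[[0,0,0],[0,0,0],[0,0,0],[0,0,0]], fingers=0.55)

```text
clock: 7.3
eef_pos: [511.2, 357.9, 16.7]
tcp_rot: [3.14, 0.001, 2.846]
contact_force: [0.0, 0.1, -0.3]
opening: 0.55
grasp_force: 0.0
```

>>> play_rows(dp=[[0,0,-0.3],[0,0,-0.9],[0,0,-1.7],[0,0,-2.4],[0,0,-2.5]], rot=[[0,0,0],[0,0,0],[0,0,0],[0,0,0],[0,0,0]])

```text
clock: 7.72
eef_pos: [513.3, 359.4, 122.3]
tcp_rot: [3.134, 0.006, 2.846]
contact_force: [0.2, 0.6, 0.6]
opening: 0.549
grasp_force: 0.0
```

```bash
python3 - <<'E'
from h import *
w=grab("wrist");s=telemetry.sense();p=s["eef_pos"];print(p,s["opening"])
hsv=cv2.cvtColor(w["im"],cv2.COLOR_RGB2HSV)
q=proj(w,[[511,357,56],[511,357,7]]);print(q)
save(w,"w4")
p,R=plan(p,down(2.846),[([458,-5,70],down(np.radians(172))),([458,-5,-21],down(np.radians(172)))])
E
```

```text
[512.81932311 359.13152791 120.90269066] 0.5504189798612185
[[274.74853242 212.33206798]
 [275.05060969 196.6619059 ]]
{"dp":[[-0.12, -0.83, 0.12], [-0.24, -1.66, 0.23], [-0.37, -2.48, 0.35], [-0.49, -3.31, 0.46], [-0.61, -4.14, 0.58]],"rot":[[0.0, 0.0, -0.14], [0.0, 0.0, -0.27], [0.0, 0.0, -0.41], [0.0, 0.0, -0.54], [0.0, 0.0, -0.68]]}
{"dp":[[-0.06, -0.83, 0.11], [-0.12, -1.67, 0.23], [-0.19, -2.5, 0.35], [-0.25, -3.34, 0.46], [-0.31, -4.17, 0.58]],"rot":[[0.0, 0.0, -0.13], [0.0, 0.0, -0.27], [0.0, 0.0, -0.4], [0.0, 0.0, -0.54], [0.0, 0.0, -0.67]]}
{"dp":[[-0.01, -0.84, 0.11]],"rot":[[0.0, 0.0, -0.14]]}
--at [458.1  -5.   70.1]
{"dp":[[0.0, 0.0, 0.76], [0.0, 0.0, 1.52], [0.0, 0.0, 2.28]],"rot":[[0.0, 0.0, 0.0], [0.0, 0.0, 0.0], [0.0, 0.0, 0.0]]}
--at [458.1  -5.  -21.1]
```

View pics/w4.png

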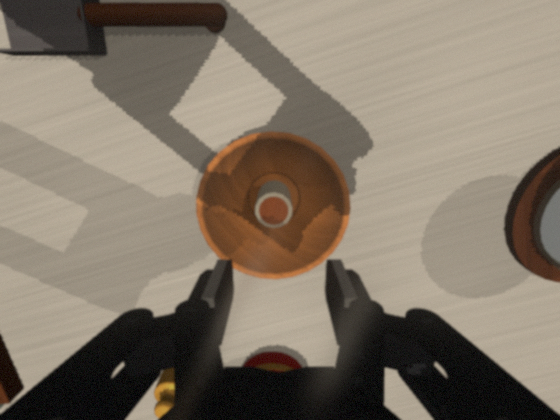

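The wrist view shows the roll standing in the middle of the bowl, its top at (274,210). Next is sweet A.

>>> play_rows(dp=[[-0.12,-0.83,0.12],[-0.24,-1.66,0.23],[-0.37,-2.48,0.35],[-0.49,-3.31,0.46],[-0.61,-4.14,0.58]], rot=[[0,0,-0.14],[0,0,-0.27],[0,0,-0.41],[0,0,-0.54],[0,0,-0.68]], fingers=0.8)

```text
clock: 8.18
eef_pos: [484.6, 190.4, 91.9]
tcp_rot: [-3.142, -0.0, 2.918]
contact_force: [0.9, -0.8, -0.6]
opening: 0.802
grasp_force: 0.0
```

>>> play_rows(dp=[[-0.06,-0.83,0.11],[-0.12,-1.67,0.23],[-0.19,-2.5,0.35],[-0.25,-3.34,0.46],[-0.31,-4.17,0.58]], rot=[[0,0,-0.13],[0,0,-0.27],[0,0,-0.4],[0,0,-0.54],[0,0,-0.67]])

```text
clock: 8.6
eef_pos: [459.6, 25.0, 68.8]
tcp_rot: [-3.142, 0.0, 2.988]
contact_force: [1.0, -0.8, -0.0]
opening: 0.8
grasp_force: 0.0
```

>>> play_rows(dp=[[-0.01,-0.8,0.11],[0,-0.8,0.11],[0,-0.8,0.11]], rot=[[0,0,-0.14],[0,0,-0.14],[0,0,-0.14]])

```text
clock: 8.85
eef_pos: [454.6, -6.5, 64.3]
tcp_rot: [-3.142, -0.001, 2.998]
contact_force: [0.8, 1.0, 0.7]
opening: 0.796
grasp_force: 0.0
```

```bash
cat >> h.py <<'E'
def sweets(w,z=20):
    m=cv2.inRange(cv2.cvtColor(w["im"],cv2.COLOR_RGB2HSV),(0,130,60),(25,255,255))
    for ct in cv2.findContours(m,0,2)[0]:
        if 200<cv2.contourArea(ct)<4000:
            M=cv2.moments(ct);c=[M['m10']/M['m00'],M['m01']/M['m00']];b=cv2.boxPoints(cv2.minAreaRect(ct));B=onz(w,b,z)
            e=[B[1]-B[0],B[2]-B[1]];print("blob",cv2.contourArea(ct),np.round(c),onz(w,[c],z)[0].round(1),[(round(np.linalg.norm(x),1),round(np.degrees(np.arctan2(x[1],x[0])))) for x in e])
E
python3 - <<'E'
from h import *
w=grab("wrist");s=telemetry.sense();print(s["eef_pos"],s["tcp_rot"],s["opening"]);sweets(w)
E
```

```text
[455.21546153  -5.50660357  64.54171235] [ 3.14141987e+00 -1.35740918e-04  2.99970414e+00] 0.8000575751443993
blob 209.5 [305. 355.] [577.5  -1.4  20. ] [(np.float64(10.3), 82), (np.float64(22.5), -6)]
blob 332.0 [278. 357.] [576.2 -25.   20. ] [(np.float64(29.4), 167), (np.float64(12.0), 75)]
blob 1008.5 [284. 227.] [457.5  -3.4  20. ] [(np.float64(23.5), 82), (np.float64(27.9), -7)]
blob 1186.5 [114. 228.] [ 440.3 -130.1   20. ] [(np.float64(28.1), 152), (np.float64(31.3), 70)]
```

>>> play_rows(dp=[[-0.06,0.03,0.6],[-0.06,0.03,1.2],[-0.06,0.03,1.6],[-0.06,0.03,1.7],[-0.06,0.03,1.8]], rot=[[0,0,0],[0,0,0],[0,0,0],[0,0,0],[0,0,0]])

```text
clock: 9.32
eef_pos: [457.8, -3.3, -7.9]
tcp_rot: [-3.142, -0.001, 3.003]
contact_force: [-0.5, 0.6, -0.8]
opening: 0.8
grasp_force: 0.0
```

>>> play_rows(dp=[[0,0,0.1],[0,0,0.2],[0,0,0.3],[0,0,0.35]], rot=[[0,0,0],[0,0,0],[0,0,0],[0,0,0]])

```text
clock: 9.65
eef_pos: [458.3, -4.2, -21.5]
tcp_rot: [3.142, 0.001, 3.002]
contact_force: [-0.5, -0.6, 0.2]
opening: 0.799
grasp_force: 0.0
```

>>> play_rows(dp=[[0,0,0],[0,0,0],[0,0,0],[0,0,0],[0,0,0]], rot=[[0,0,0],[0,0,0],[0,0,0],[0,0,0],[0,0,0]], fingers=0.24, grip_force=30)

```text
clock: 10.07
eef_pos: [458.2, -4.4, -21.1]
tcp_rot: [3.142, 0.0, 3.002]
contact_force: [-1.8, 0.3, 4.4]
opening: 0.295
grasp_force: 30.0
```

```bash
python3 - <<'E'
from h import *
a=down(3.002);b=down(np.radians(155))
plan([458.2,-4.3,-21.3],a,[([458.2,-4.3,60],a),([580,-381,60],b),([580,-381,-11],b)])
E
```

```text
{"dp":[[0.0, 0.0, -0.68], [0.0, 0.0, -1.35], [0.0, 0.0, -2.03]],"rot":[[0.0, 0.0, 0.0], [0.0, 0.0, 0.0], [0.0, 0.0, 0.0]]}
--at [458.2  -4.3  59.9]
{"dp":[[-0.39, -0.81, 0.0], [-0.79, -1.62, 0.0], [-1.18, -2.43, 0.0], [-1.57, -3.24, 0.0], [-1.97, -4.05, 0.0]],"rot":[[0.0, 0.0, 0.26], [0.0, 0.0, 0.52], [0.0, 0.0, 0.77], [0.0, 0.0, 1.03], [0.0, 0.0, 1.29]]}
{"dp":[[-0.49, -0.75, 0.0], [-0.99, -1.49, 0.0], [-1.49, -2.24, 0.0], [-1.99, -2.99, 0.0], [-2.49, -3.74, 0.0]],"rot":[[0.0, 0.0, 0.26], [0.0, 0.0, 0.51], [0.0, 0.0, 0.77], [0.0, 0.0, 1.03], [0.0, 0.0, 1.29]]}
{"dp":[[-0.59, -0.68, 0.0]],"rot":[[0.0, 0.0, 0.25]]}
--at [ 579.8 -381.    59.9]
{"dp":[[0.0, 0.0, 0.89], [0.0, 0.0, 1.77]],"rot":[[0.0, 0.0, 0.0], [0.0, 0.0, 0.0]]}
--at [ 579.8 -381.   -10.9]
```

>>> play_rows(dp=[[0,0,-0.4],[0,0,-1.1],[0,0,-1.7],[0,0,-2.03],[0,0,-2.03]], rot=[[0,0,0],[0,0,0],[0,0,0],[0,0,0],[0,0,0]])

```text
clock: 10.48
eef_pos: [460.0, -4.3, 62.4]
tcp_rot: [3.141, 0.005, 3.002]
contact_force: [1.1, -0.4, 0.2]
opening: 0.293
grasp_force: 29.6
```

>>> play_rows(dp=[[-0.39,-0.81,0],[-0.79,-1.62,0],[-1.18,-2.43,0],[-1.57,-3.24,0],[-1.97,-4.05,0]], rot=[[0,0,0.26],[0,0,0.52],[0,0,0.77],[0,0,1.03],[0,0,1.29]])

```text
clock: 10.9
eef_pos: [513.2, -177.2, 58.8]
tcp_rot: [3.142, -0.001, 2.866]
contact_force: [0.4, 1.1, -1.2]
opening: 0.292
grasp_force: 29.7
```

>>> play_rows(dp=[[-0.49,-0.75,0],[-0.99,-1.49,0],[-1.49,-2.24,0],[-1.99,-2.99,0],[-2.49,-3.74,0]], rot=[[0,0,0.26],[0,0,0.51],[0,0,0.77],[0,0,1.03],[0,0,1.29]])

```text
clock: 11.32
eef_pos: [568.4, -348.3, 58.4]
tcp_rot: [3.141, -0.001, 2.73]
contact_force: [0.4, 0.0, -0.4]
opening: 0.298
grasp_force: 29.7
```

>>> play_rows(dp=[[-0.59,-0.68,0],[-0.59,-0.68,0],[-0.59,-0.68,0]], rot=[[0,0,0.25],[0,0,0.25],[0,0,0.25]])

```text
clock: 11.57
eef_pos: [579.0, -382.5, 58.1]
tcp_rot: [3.141, -0.001, 2.703]
contact_force: [0.1, 1.0, -1.0]
opening: 0.295
grasp_force: 29.7
```

>>> play_rows(dp=[[0,0,0.6],[0,0,1.2],[0,0,1.5],[0,0,1.65],[0,0,1.72]], rot=[[0,0,0],[0,0,0],[0,0,0],[0,0,0],[0,0,0]])

```text
clock: 11.98
eef_pos: [578.3, -379.6, -10.4]
tcp_rot: [3.141, -0.003, 2.706]
contact_force: [-3.6, 4.3, 7.5]
opening: 0.296
grasp_force: 30.5
```

>>> play_rows(dp=[[0,0,0],[0,0,0],[0,0,0]], rot=[[0,0,0],[0,0,0],[0,0,0]], fingers=0.5)

```text
clock: 12.23
eef_pos: [580.4, -381.5, -7.9]
tcp_rot: [-3.141, 0.002, 2.706]
contact_force: [0.3, -0.1, 1.0]
opening: 0.5
grasp_force: 0.0
```

>>> play_rows(dp=[[0,0,-0.3],[0,0,-1],[0,0,-1.7],[0,0,-1.9],[0,0,-1.9]], rot=[[0,0,0],[0,0,0],[0,0,0],[0,0,0],[0,0,0]])

```text
clock: 12.65
eef_pos: [581.8, -382.6, 71.5]
tcp_rot: [-3.141, 0.007, 2.705]
contact_force: [-0.3, 0.0, -0.3]
opening: 0.501
grasp_force: 0.0
```

```bash
python3 - <<'E'
from h import *
w=grab("wrist");s=telemetry.sense();print(s["eef_pos"],s["tcp_rot"],s["opening"]);sweets(w,28)
b=down(s["tcp_rot"][2])
plan(s["eef_pos"],b,[([441,-133,64],b)])
E
```

```text
[ 580.58765934 -381.80450223   69.21193979] [-3.14103075  0.00372918  2.70546344] 0.5007001497293537
blob 1260.5 [280. 214.] [ 575.6 -378.9   28. ] [(np.float64(24.5), 65), (np.float64(31.0), -24)]
blob 2559.0 [541. 233.] [ 672.5 -206.9   28. ] [(np.float64(33.0), 65), (np.float64(65.0), -9)]
{"dp":[[0.72, 0.52, 0.02], [1.45, 1.04, 0.03], [2.17, 1.56, 0.05], [2.9, 2.08, 0.07], [3.62, 2.6, 0.08]],"rot":[[0.0, 0.0, 0.0], [0.0, 0.0, 0.0], [0.0, 0.0, 0.0], [0.0, 0.0, 0.0], [0.0, 0.0, 0.0]]}
{"dp":[[0.72, 0.52, 0.02], [1.45, 1.04, 0.03], [2.17, 1.56, 0.05]],"rot":[[0.0, 0.0, 0.0], [0.0, 0.0, 0.0], [0.0, 0.0, 0.0]]}
--at [ 441.  -133.1   64. ]
```

Sweet A is in the dish near (576,-379). On to sweet B.

>>> play_rows(dp=[[0.72,0.52,0.02],[1.45,1.04,0.03],[2.17,1.56,0.05],[2.9,2.08,0.07],[3.62,2.6,0.08]], rot=[[0,0,0],[0,0,0],[0,0,0],[0,0,0],[0,0,0]], fingers=0.8)

```text
clock: 13.12
eef_pos: [490.0, -223.9, 62.4]
tcp_rot: [3.142, -0.002, 2.705]
contact_force: [0.1, 0.9, 0.5]
opening: 0.801
grasp_force: 0.0
```

>>> play_rows(dp=[[0.72,0.52,0.02],[1.45,1.04,0.03],[2.17,1.56,0.05],[2.17,1.56,0.05],[2.17,1.56,0.05]], rot=[[0,0,0],[0,0,0],[0,0,0],[0,0,0],[0,0,0]])

```text
clock: 13.53
eef_pos: [438.1, -130.9, 61.0]
tcp_rot: [-3.141, -0.002, 2.708]
contact_force: [1.1, 0.0, 1.0]
opening: 0.796
grasp_force: 0.0
```

```bash
python3 - <<'E'
from h import *
w=grab("wrist");s=telemetry.sense();print(s["eef_pos"],s["tcp_rot"],s["opening"]);sweets(w,18)
E
```

```text
[ 439.56480119 -131.98735025   61.28874866] [-3.14141121e+00 -4.88173555e-04  2.70684337e+00] 0.8003318047764412
blob 201.5 [469. 311.] [572.1 -21.6  18. ] [(np.float64(11.9), 69), (np.float64(18.2), -11)]
blob 1069.5 [279. 229.] [ 441.2 -132.2   18. ] [(np.float64(28.5), 67), (np.float64(25.3), -22)]
```

>>> play_rows(dp=[[-0.04,0,0.6],[-0.04,0,1.2],[-0.04,0,1.6],[-0.04,0,1.9],[-0.04,0,2.05]], rot=[[0,0,0],[0,0,0],[0,0,0],[0,0,0],[0,0,0]])

```text
clock: 14.0
eef_pos: [441.1, -133.8, -22.2]
tcp_rot: [-3.141, -0.002, 2.705]
contact_force: [0.7, 0.9, -0.7]
opening: 0.799
grasp_force: 0.0
```

>>> play_rows(dp=[[0,0,0],[0,0,0],[0,0,0],[0,0,0],[0,0,0]], rot=[[0,0,0],[0,0,0],[0,0,0],[0,0,0],[0,0,0]], fingers=0.24, grip_force=30)

```text
clock: 14.42
eef_pos: [442.1, -133.4, -19.5]
tcp_rot: [3.141, 0.002, 2.705]
contact_force: [-0.6, -1.9, 2.8]
opening: 0.346
grasp_force: 29.5
```

>>> play_rows(dp=[[0,0,-0.4],[0,0,-1.1],[0,0,-1.7],[0,0,-2.05],[0,0,-2.05]], rot=[[0,0,0],[0,0,0],[0,0,0],[0,0,0],[0,0,0]])

```text
clock: 14.83
eef_pos: [443.6, -133.7, 64.9]
tcp_rot: [3.141, 0.006, 2.706]
contact_force: [0.6, -0.2, 0.2]
opening: 0.344
grasp_force: 29.3
```

```bash
python3 - <<'E'
from h import *
s=telemetry.sense();print(s["eef_pos"],s["opening"])
b=down(s["tcp_rot"][2])
plan(s["eef_pos"],b,[([538,-379,61],b)])
E
```

```text
[ 443.61834233 -133.73860225   64.9059419 ] 0.34401644836326434
{"dp":[[-0.59, -0.57, 0.01], [-1.18, -1.14, 0.02], [-1.77, -1.71, 0.04], [-2.36, -2.28, 0.05], [-2.96, -2.85, 0.06]],"rot":[[0.0, 0.0, 0.0], [0.0, 0.0, 0.0], [0.0, 0.0, 0.0], [0.0, 0.0, 0.0], [0.0, 0.0, 0.0]]}
{"dp":[[-0.59, -0.57, 0.01], [-1.18, -1.14, 0.03], [-1.77, -1.71, 0.04]],"rot":[[0.0, 0.0, 0.0], [0.0, 0.0, 0.0], [0.0, 0.0, 0.0]]}
--at [ 538.1 -379.    60.9]
```

>>> play_rows(dp=[[-0.59,-0.57,0.01],[-1.18,-1.14,0.02],[-1.77,-1.71,0.02],[-2.36,-2.28,0.02],[-2.96,-2.85,0.02]], rot=[[0,0,0],[0,0,0],[0,0,0],[0,0,0],[0,0,0]])

```text
clock: 15.25
eef_pos: [500.5, -287.7, 60.3]
tcp_rot: [3.142, -0.0, 2.706]
contact_force: [0.8, 0.1, 0.3]
opening: 0.341
grasp_force: 29.4
```

>>> play_rows(dp=[[-0.59,-0.57,0],[-1.18,-1.14,0],[-1.77,-1.72,0],[-1.77,-1.72,0],[-1.77,-1.72,0]], rot=[[0,0,0],[0,0,0],[0,0,0],[0,0,0],[0,0,0]])

```text
clock: 15.67
eef_pos: [535.5, -379.9, 59.9]
tcp_rot: [3.142, -0.0, 2.704]
contact_force: [0.2, 1.1, 0.1]
opening: 0.345
grasp_force: 29.4
```

>>> play_rows(dp=[[0,0,0.6],[0,0,1.1],[0,0,1.4],[0,0,1.6],[0,0,1.65]], rot=[[0,0,0],[0,0,0],[0,0,0],[0,0,0],[0,0,0]])

```text
clock: 16.08
eef_pos: [534.5, -377.2, -6.7]
tcp_rot: [3.141, -0.003, 2.706]
contact_force: [-0.5, 0.6, -0.0]
opening: 0.344
grasp_force: 29.4
```

>>> play_rows(dp=[[0,0,0.05],[0,0,0.05],[0,0,0.05]], rot=[[0,0,0],[0,0,0],[0,0,0]], fingers=0.52)

```text
clock: 16.33
eef_pos: [536.2, -379.0, -6.2]
tcp_rot: [-3.141, 0.001, 2.706]
contact_force: [-0.3, 0.4, 0.6]
opening: 0.52
grasp_force: 0.0
```

>>> play_rows(dp=[[0,0,-0.3],[0,0,-1],[0,0,-1.8],[0,0,-2.4],[0,0,-2.4]], rot=[[0,0,0],[0,0,0],[0,0,0],[0,0,0],[0,0,0]])

```text
clock: 16.75
eef_pos: [538.9, -381.1, 96.2]
tcp_rot: [-3.14, 0.01, 2.705]
contact_force: [1.1, -1.3, 1.2]
opening: 0.516
grasp_force: 0.0
```

```bash
python3 - <<'E'
from h import *
w=grab("wrist");s=telemetry.sense();print(s["eef_pos"],s["tcp_rot"],s["opening"]);sweets(w,26)
t=grab("top");sc=grab("scene")
def pk(c,lo,hi,roi):
    x,y,W,H=roi;m=cv2.inRange(cv2.cvtColor(c["im"],cv2.COLOR_RGB2HSV),lo,hi)[y:y+H,x:x+W]
    ct=max(cv2.findContours(m,0,2)[0],key=cv2.contourArea);(u,v),_,_=cv2.minAreaRect(ct);return u+x,v+y
print("dish px scene",pk(sc,(0,40,80),(15,255,255),(90,285,115,110)))
a=down(s["tcp_rot"][2]);b=down(np.radians(168))
plan(s["eef_pos"],a,[([560,-180,170],down(np.radians(140))),([540,-25,170],down(np.radians(105)))])
E
```

```text
[ 537.82110682 -380.33091523   93.63975855] [-3.14028325  0.0071053   2.70541379] 0.5267403923229778
blob 3338.0 [486. 342.] [ 742.4 -255.9   26. ] [(np.float64(34.3), 129), (np.float64(219.5), 29)]
blob 864.5 [300. 248.] [ 575.3 -378.7   26. ] [(np.float64(24.4), 65), (np.float64(31.9), -23)]
blob 3036.5 [535. 263.] [ 675.9 -197.    26. ] [(np.float64(46.9), 65), (np.float64(70.3), -9)]
blob 1108.0 [283. 206.] [ 535.5 -376.4   26. ] [(np.float64(29.8), 65), (np.float64(29.1), -24)]
dish px scene (146.2247772216797, 340.91743087768555)
{"dp":[[0.27, 0.8, -0.32], [0.54, 1.59, -0.64], [0.81, 2.39, -0.95], [1.08, 3.18, -1.27], [1.34, 3.98, -1.59]],"rot":[[0.0, 0.0, 0.42], [0.0, 0.0, 0.83], [0.0, 0.0, 1.25], [0.0, 0.0, 1.67], [0.0, 0.0, 2.08]]}
{"dp":[[0.44, 0.72, -0.32]],"rot":[[0.0, 0.0, 0.42]]}
--at [ 560.1 -179.8  170. ]
{"dp":[[0.48, 0.44, 0.0], [0.96, 0.88, 0.0], [1.44, 1.32, 0.0], [1.91, 1.76, 0.0], [2.39, 2.2, 0.0]],"rot":[[0.0, 0.0, 0.97], [0.0, 0.0, 1.94], [0.0, 0.0, 2.92], [0.0, 0.0, 3.89], [0.0, 0.0, 4.86]]}
{"dp":[[0.64, 0.15, 0.0]],"rot":[[0.0, 0.0, 0.97]]}
--at [539.9 -24.9 170. ]
```

Both sweets lie in the dish near (575,-379) and (536,-376), and the dish hasn't moved. I'll go and look at the plate's ends from the side.

```bash
python3 - <<'E'
from h import *
s=telemetry.sense()
plan(s["eef_pos"],down(2.7054),[([590,-130,110],down(np.radians(168)))])
E
```

```text
{"dp":[[0.17, 0.78, -0.06], [0.35, 1.55, -0.13], [0.52, 2.33, -0.19], [0.7, 3.11, -0.25], [0.87, 3.88, -0.31]],"rot":[[0.0, 0.0, -0.27], [0.0, 0.0, -0.54], [0.0, 0.0, -0.81], [0.0, 0.0, -1.08], [0.0, 0.0, -1.35]]}
{"dp":[[0.07, 0.8, -0.07], [0.13, 1.59, -0.13], [0.19, 2.38, -0.19]],"rot":[[0.0, 0.0, -0.27], [0.0, 0.0, -0.54], [0.0, 0.0, -0.82]]}
--at [ 590.1 -130.1  109.9]
```

>>> play_rows(dp=[[0.17,0.78,-0.06],[0.35,1.55,-0.13],[0.52,2.33,-0.19],[0.7,3.11,-0.25],[0.87,3.88,-0.31]], rot=[[0,0,-0.27],[0,0,-0.54],[0,0,-0.81],[0,0,-1.08],[0,0,-1.35]])

```text
clock: 17.32
eef_pos: [568.6, -221.6, 100.1]
tcp_rot: [3.141, -0.002, 2.848]
contact_force: [1.3, -0.5, -0.8]
opening: 0.522
grasp_force: 0.0
```

>>> play_rows(dp=[[0.07,0.8,-0.07],[0.13,1.59,-0.13],[0.19,2.38,-0.19],[0.19,2.38,-0.19],[0.19,2.38,-0.19]], rot=[[0,0,-0.27],[0,0,-0.54],[0,0,-0.82],[0,0,-0.82],[0,0,-0.82]])

```text
clock: 17.73
eef_pos: [589.5, -128.5, 108.0]
tcp_rot: [-3.142, -0.002, 2.935]
contact_force: [0.6, -0.2, -0.5]
opening: 0.519
grasp_force: 0.0
```

```bash
python3 - <<'E'
from h import *; import pickle
w=grab("wrist");s=telemetry.sense();print(s["eef_pos"],s["tcp_rot"]);pickle.dump(w,open("w5.pkl","wb"))
q=proj(w,[[557,-12,68],[655,-32,68],[606,-22,8]]);print(q)
x0,y0=np.clip(q.min(0)-[35,35],0,None).astype(int);x1,y1=(q.max(0)+[35,35]).astype(int)
c=w["im"][y0:min(y1,420),x0:min(x1,560),::-1];k=min(780/c.shape[1],580/c.shape[0]);print(x0,y0,c.shape,k)
cv2.imwrite("pics/w5.png",cv2.resize(c,None,fx=k,fy=k,interpolation=cv2.INTER_CUBIC))
E
```

```text
[ 589.32003538 -129.63009906  107.99330231] [-3.14127255e+00 -1.71191825e-03  2.93389232e+00]
[[437.06668442 148.62183631]
 [417.76973329 279.34403817]
 [396.89251137 197.40152339]]
361 113 (201, 111, 3) 2.8855721393034828
```

View pics/w5.png

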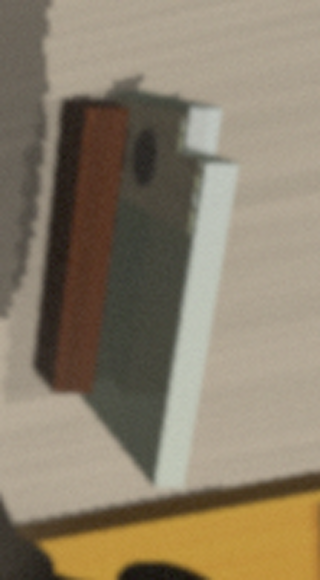

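The crop shows the notch at the robot-side (upper) end, at about (205,130). The label emblem is at (145,157) on the right-hand (-y) face, and the clear end is the far one. So plate +x points towards the robot, and I grasp the far half with tool yaw about -12 degrees.

```bash
python3 - <<'E'
from h import *; import pickle
w=pickle.load(open("w5.pkl","rb"));T=pickle.load(open("top.pkl","rb"))
f=lambda a:(np.array(a)/2.8856+[361,113]).tolist()
far=onz(w,[f((171,485))],68)[0];st=onz(w,[f((221,158))],68)[0];nr=onz(w,[f((205,106))],56)[0]
print(far,st,nr,np.linalg.norm(far-st),np.degrees(np.arctan2(*(far-st)[[1,0]])),np.degrees(np.arctan2(*(far-nr)[[1,0]])))
u=(far-st)/np.linalg.norm(far-st);c=far-50*u;print("centre",c)
t=onz(T,[[285.8,154],[276.8,191.5]],68);print("top centre",t.mean(0))
s=telemetry.sense();print(s["qpos"])
E
```

```text
[656.9349028  -30.20013915  68.        ] [570.24492538 -12.35283984  68.        ] [559.49546728  -9.90952153  56.        ] 88.50806899640108 -11.633229964993179 -11.763067624821076
centre [607.96197954 -20.11783846  68.        ]
top centre [606.08523478 -21.61314377  68.        ]
[-2.18793882e-01  4.22166818e-01  1.75973903e+00 -4.13510044e-04
  9.61395109e-01 -1.58165317e+00]
```

```bash
python3 - <<'E'
from h import *
s=telemetry.sense()
plan(s["eef_pos"],down(s["tcp_rot"][2]),[([620,-70,115],down(np.radians(78))),([633.4,-26.5,115],down(np.radians(-11.7)))],dstep=6.9)
E
```

```text
{"dp":[[-0.03, 0.12, -0.01], [-0.06, 0.23, -0.03], [-0.09, 0.35, -0.04], [-0.13, 0.46, -0.05], [-0.16, 0.58, -0.06]],"rot":[[0.0, 0.0, 1.07], [0.0, 0.0, 2.15], [0.0, 0.0, 3.22], [0.0, 0.0, 4.29], [0.0, 0.0, 5.36]]}
{"dp":[[0.03, 0.11, -0.02], [0.07, 0.23, -0.03], [0.1, 0.34, -0.04], [0.14, 0.46, -0.05], [0.17, 0.57, -0.07]],"rot":[[0.0, 0.0, 1.08], [0.0, 0.0, 2.15], [0.0, 0.0, 3.22], [0.0, 0.0, 4.29], [0.0, 0.0, 5.37]]}
{"dp":[[0.09, 0.08, -0.01], [0.18, 0.16, -0.02], [0.27, 0.23, -0.03], [0.36, 0.31, -0.05]],"rot":[[0.0, 0.0, 1.07], [0.0, 0.0, 2.14], [0.0, 0.0, 3.21], [0.0, 0.0, 4.29]]}
--at [620.  -70.2 115.2]
{"dp":[[0.09, 0.01, 0.0], [0.18, 0.02, 0.0], [0.26, 0.02, 0.0], [0.35, 0.03, 0.0], [0.44, 0.04, 0.0]],"rot":[[0.0, 0.0, 1.15], [0.0, 0.0, 2.3], [0.0, 0.0, 3.45], [0.0, 0.0, 4.6], [0.0, 0.0, 5.75]]}
{"dp":[[0.07, -0.04, 0.0], [0.15, -0.09, 0.0], [0.23, -0.13, 0.0], [0.3, -0.17, 0.0], [0.38, -0.22, 0.0]],"rot":[[0.0, 0.0, 1.15], [0.0, 0.0, 2.3], [0.0, 0.0, 3.45], [0.0, 0.0, 4.6], [0.0, 0.0, 5.75]]}
{"dp":[[0.04, -0.08, 0.0], [0.08, -0.15, 0.0], [0.12, -0.23, 0.0]],"rot":[[0.0, 0.0, 1.15], [0.0, 0.0, 2.3], [0.0, 0.0, 3.45]]}
--at [633.5 -26.6 115.2]
```

>>> play_rows(dp=[[-0.03,0.12,-0.01],[-0.06,0.23,-0.03],[-0.09,0.35,-0.04],[-0.13,0.46,-0.05],[-0.16,0.58,-0.06]], rot=[[0,0,1.07],[0,0,2.15],[0,0,3.22],[0,0,4.29],[0,0,5.36]])

```text
clock: 18.2
eef_pos: [600.4, -110.1, 110.6]
tcp_rot: [-3.141, -0.001, 2.364]
contact_force: [-0.0, 0.4, -0.3]
opening: 0.518
grasp_force: 0.0
```

>>> play_rows(dp=[[0.03,0.11,-0.02],[0.07,0.23,-0.03],[0.1,0.34,-0.04],[0.14,0.46,-0.05],[0.17,0.57,-0.07]], rot=[[0,0,1.08],[0,0,2.15],[0,0,3.22],[0,0,4.29],[0,0,5.37]])

```text
clock: 18.62
eef_pos: [611.3, -89.0, 113.3]
tcp_rot: [-3.14, -0.0, 1.801]
contact_force: [0.1, 0.7, 0.5]
opening: 0.521
grasp_force: 0.0
```

>>> play_rows(dp=[[0.09,0.08,-0.01],[0.18,0.16,-0.02],[0.27,0.23,-0.03],[0.36,0.31,-0.05]], rot=[[0,0,1.07],[0,0,2.14],[0,0,3.21],[0,0,4.29]])

```text
clock: 18.95
eef_pos: [620.0, -72.2, 115.2]
tcp_rot: [-3.14, 0.001, 1.352]
contact_force: [-0.0, 0.2, 0.6]
opening: 0.523
grasp_force: 0.0
```

>>> play_rows(dp=[[0.09,0.01,0],[0.18,0.02,0],[0.26,0.02,0],[0.35,0.03,0],[0.44,0.04,0]], rot=[[0,0,1.15],[0,0,2.3],[0,0,3.45],[0,0,4.6],[0,0,5.75]])

```text
clock: 19.37
eef_pos: [625.3, -55.4, 115.3]
tcp_rot: [-3.141, 0.001, 0.75]
contact_force: [0.1, 0.1, 0.2]
opening: 0.522
grasp_force: 0.0
```

>>> play_rows(dp=[[0.07,-0.04,0],[0.15,-0.09,0],[0.23,-0.13,0],[0.3,-0.17,0],[0.38,-0.22,0]], rot=[[0,0,1.15],[0,0,2.3],[0,0,3.45],[0,0,4.6],[0,0,5.75]])

```text
clock: 19.78
eef_pos: [630.4, -38.6, 115.3]
tcp_rot: [3.142, 0.001, 0.147]
contact_force: [-0.6, 0.4, 0.0]
opening: 0.519
grasp_force: 0.0
```

>>> play_rows(dp=[[0.04,-0.08,0],[0.08,-0.15,0],[0.12,-0.23,0],[0.12,-0.23,0],[0.12,-0.23,0]], rot=[[0,0,1.15],[0,0,2.3],[0,0,3.45],[0,0,3.45],[0,0,3.45]])

```text
clock: 20.2
eef_pos: [633.8, -28.3, 115.5]
tcp_rot: [3.141, 0.001, -0.203]
contact_force: [-0.3, 0.4, -0.2]
opening: 0.519
grasp_force: 0.0
```

```bash
python3 - <<'E'
from h import *
w=grab("wrist");s=telemetry.sense();print(s["eef_pos"],s["tcp_rot"],s["qpos"])
print(proj(w,[[558,-11,56],[656,-31,68],[656,-31,68]]))
save(w,"w6")
E
```

```text
[633.85849383 -28.21271231 115.57623478] [ 3.14120814e+00  8.70653490e-04 -2.02579282e-01] [-4.67005146e-02  4.55858347e-01  1.68447059e+00 -2.90374666e-04
  1.00218353e+00  1.72683140e+00]
[[276.86966907 302.85822586]
 [276.21565131 194.6570162 ]
 [276.21565131 194.6570162 ]]
```

View pics/w6.png

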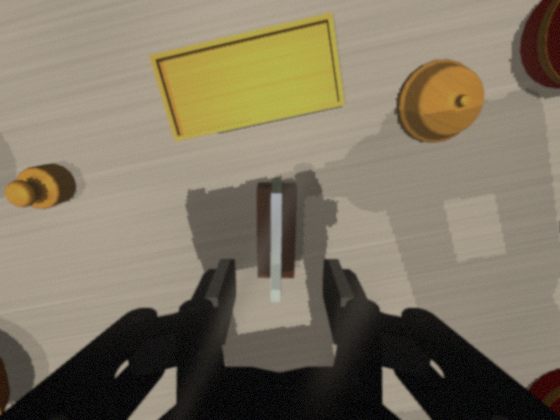

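The wrist view shows the plate's top edge as a vertical strip at column 276, between the open fingers at columns 235 and 323. That matches my model to within 1 px. The notch end is at the bottom, near the robot. Next I descend and grip.

>>> play_rows(dp=[[0,-0.04,0.5],[0,-0.04,1.1],[0,-0.04,1.7],[0,-0.04,2.2],[0,-0.04,2.5]], rot=[[0,0,0],[0,0,0],[0,0,0],[0,0,0],[0,0,0]])

```text
clock: 20.67
eef_pos: [633.0, -26.2, 13.7]
tcp_rot: [3.141, 0.003, -0.203]
contact_force: [-0.6, -0.1, -1.0]
opening: 0.522
grasp_force: 0.0
```

>>> play_rows(dp=[[0,0,0.1],[0,0,0.2],[0,0,0.23]], rot=[[0,0,0],[0,0,0],[0,0,0]])

```text
clock: 20.92
eef_pos: [635.0, -25.8, 7.1]
tcp_rot: [-3.142, -0.001, -0.205]
contact_force: [-0.6, -0.5, -0.2]
opening: 0.522
grasp_force: 0.0
```

>>> play_rows(dp=[[0,0,0],[0,0,0],[0,0,0],[0,0,0],[0,0,0]], rot=[[0,0,0],[0,0,0],[0,0,0],[0,0,0],[0,0,0]], fingers=0, grip_force=60)

```text
clock: 21.33
eef_pos: [635.5, -25.5, 7.9]
tcp_rot: [-3.141, -0.002, -0.206]
contact_force: [0.3, 0.0, 6.3]
opening: 0.081
grasp_force: 59.4
```

>>> play_rows(dp=[[0,0,0],[0,0,0]], rot=[[0,0,0],[0,0,0]])

```text
clock: 21.5
eef_pos: [635.5, -25.5, 7.9]
tcp_rot: [-3.141, -0.002, -0.206]
contact_force: [-0.6, -1.0, 6.4]
opening: 0.084
grasp_force: 59.4
```

>>> play_rows(dp=[[0,0,-0.2],[0,0,-0.6],[0,0,-1.1],[0,0,-1.7],[0,0,-2.3]], rot=[[0,0,0],[0,0,0],[0,0,0],[0,0,0],[0,0,0]], grip_force=80)

```text
clock: 21.92
eef_pos: [633.9, -25.5, 99.8]
tcp_rot: [3.141, 0.001, -0.206]
contact_force: [-0.5, 0.8, -0.6]
opening: 0.076
grasp_force: 78.2
```

>>> play_rows(dp=[[0,0,-0.5],[0,0,-0.8],[0,0,-0.8],[0,0,-0.8],[0,0,-0.8]], rot=[[0,0,0],[0,0,0],[0,0,0],[0,0,0],[0,0,0]])

```text
clock: 22.33
eef_pos: [633.6, -25.5, 129.6]
tcp_rot: [3.141, 0.002, -0.206]
contact_force: [0.1, -0.1, -1.4]
opening: 0.077
grasp_force: 78.2
```

```bash
python3 - <<'E'
from h import *
s=telemetry.sense();print(s["eef_pos"],s["opening"],s["grasp_force"])
k=2**-.5;F=Ro.from_matrix(np.array([[0,1,0],[k,0,k],[k,0,-k]]).T)
plan(s["eef_pos"],Ro.from_euler('xyz',s["tcp_rot"]),[([640,2,220],down(np.pi/2)),([640,2,220],F)],dstep=6.9)
E
```

```text
[633.6200274  -25.48183894 129.58146919] 0.07715490836312651 78.1517243385315
{"dp":[[0.0, -0.05, -0.15], [0.0, -0.09, -0.3], [0.0, -0.14, -0.45], [0.0, -0.19, -0.6], [0.0, -0.23, -0.75]],"rot":[[0.0, 0.0, -1.13], [0.0, 0.0, -2.26], [0.0, 0.0, -3.39], [0.0, 0.0, -4.52], [0.0, 0.01, -5.65]]}
{"dp":[[0.03, -0.04, -0.15], [0.06, -0.08, -0.3], [0.09, -0.12, -0.46], [0.11, -0.16, -0.61], [0.14, -0.19, -0.76]],"rot":[[0.0, 0.0, -1.14], [0.0, 0.0, -2.27], [0.0, 0.0, -3.4], [-0.01, 0.0, -4.53], [-0.01, 0.0, -5.66]]}
{"dp":[[0.05, -0.02, -0.15], [0.09, -0.04, -0.3], [0.13, -0.05, -0.45], [0.18, -0.07, -0.6], [0.22, -0.09, -0.75]],"rot":[[0.0, 0.0, -1.13], [0.0, 0.0, -2.26], [0.0, 0.0, -3.39], [0.0, 0.01, -4.52], [0.0, 0.01, -5.65]]}
--at [639.8   2.  220. ]
{"dp":[[0.0, 0.0, 0.0], [0.0, 0.0, 0.0], [0.0, 0.0, 0.0], [0.0, 0.0, 0.0], [0.0, 0.0, 0.0]],"rot":[[-1.07, 0.0, 0.0], [-2.14, 0.0, 0.0], [-3.21, 0.0, 0.0], [-4.29, 0.0, 0.0], [-5.36, 0.0, 0.0]]}
{"dp":[[0.0, 0.0, 0.0], [0.0, 0.0, 0.0]],"rot":[[-1.07, 0.0, 0.0], [-2.14, 0.0, -0.01]]}
--at [639.8   2.  220. ]
```

>>> play_rows(dp=[[0,-0.05,-0.15],[0,-0.09,-0.3],[0,-0.14,-0.45],[0,-0.19,-0.6],[0,-0.23,-0.75]], rot=[[0,0,-1.13],[0,0,-2.26],[0,0,-3.39],[0,0,-4.52],[0,0,-5.65]])

```text
clock: 22.75
eef_pos: [635.4, -16.4, 159.1]
tcp_rot: [-3.14, 0.003, 0.392]
contact_force: [-1.0, -0.0, -1.6]
opening: 0.079
grasp_force: 78.2
```

>>> play_rows(dp=[[0.03,-0.04,-0.15],[0.06,-0.08,-0.3],[0.09,-0.12,-0.46],[0.11,-0.16,-0.61],[0.14,-0.19,-0.76]], rot=[[0,0,-1.13],[0,0,-2.26],[0,0,-3.39],[0,0,-4.52],[0,0,-5.65]])

```text
clock: 23.17
eef_pos: [637.7, -7.2, 189.5]
tcp_rot: [-3.139, 0.002, 0.984]
contact_force: [0.6, -0.1, -0.6]
opening: 0.081
grasp_force: 78.1
```

>>> play_rows(dp=[[0.05,-0.02,-0.15],[0.09,-0.04,-0.3],[0.13,-0.05,-0.45],[0.18,-0.07,-0.6],[0.22,-0.09,-0.75]], rot=[[0,0,-1.13],[0,0,-2.26],[0,0,-3.39],[0,0,-4.52],[0,0,-5.65]])

```text
clock: 23.58
eef_pos: [639.8, 2.1, 219.4]
tcp_rot: [-3.138, -0.0, 1.575]
contact_force: [-1.2, -0.6, -0.6]
opening: 0.081
grasp_force: 78.1
```

>>> play_rows(dp=[[0,0,0],[0,0,0],[0,0,0],[0,0,0],[0,0,0]], rot=[[-0.9,0,0],[-1.8,0,0],[-2.7,0,0],[-3.6,0,0],[-4.5,0,0]])

```text
clock: 24.0
eef_pos: [639.7, 2.0, 220.0]
tcp_rot: [2.668, -0.0, 1.569]
contact_force: [0.8, 0.5, -2.0]
opening: 0.08
grasp_force: 78.5
```

>>> play_rows(dp=[[0,0,0],[0,0,0],[0,0,0],[0,0,0],[0,0,0]], rot=[[-0.9,0,0],[-1.8,0,0],[-2.7,0,0],[-3,0,0],[-3,0,0]])

```text
clock: 24.42
eef_pos: [636.9, 2.0, 216.9]
tcp_rot: [2.362, -0.0, 1.569]
contact_force: [-0.1, 0.6, -1.5]
opening: 0.08
grasp_force: 78.5
```

>>> play_rows(dp=[[0,0,0],[0,0,0],[0,0,0],[0,0,0],[0,0,0]], rot=[[0,0,0],[0,0,0],[0,0,0],[0,0,0],[0,0,0]])

```text
clock: 24.83
eef_pos: [641.3, 1.9, 221.7]
tcp_rot: [2.356, -0.0, 1.569]
contact_force: [-0.3, -0.3, -1.9]
opening: 0.081
grasp_force: 78.5
```

```bash
python3 - <<'E'
from h import *
s=telemetry.sense();print(s["eef_pos"],Ro.from_euler('xyz',s["tcp_rot"]).as_matrix().round(2).tolist(),s["opening"],s["grasp_force"],np.abs(s["qvel"]).max())
sc=grab("scene");t=grab("top")
M=np.zeros((420,780,3),np.uint8);M[:,:480]=sc["im"][:,80:];M[:,480:]=cv2.resize(t["im"][100:310,100:250] if 0 else t["im"][90:240,230:337],(300,420))
cv2.imwrite("pics/fin.png",M[:,:,::-1])
E
```

```text
[641.34813944   1.92532972 221.69204459] [[0.0, 0.71, 0.71], [1.0, -0.0, -0.0], [0.0, 0.71, -0.71]] 0.08108481157227027 78.49822998046875 0.007717390568706745
```

View pics/fin.png

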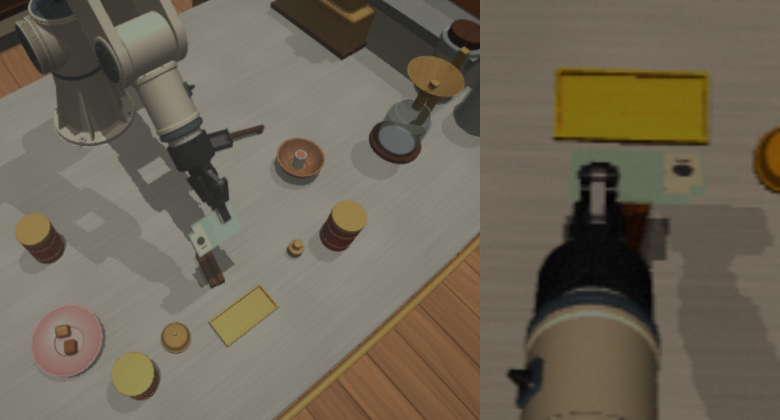

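The final view shows the plate level and leaned back. Its label, at (683,168) in the top crop, faces up and towards the customer, and the grip is on the clear half. Both sweets are in the dish, at about (62,331) and (70,347), and the roll is in the bowl at (299,158). I'm handing the job in.

```bash
python3 -c "
from h import *
print(r.sign_off())"
```

```text
the job is handed in; nothing more can be done
None
```

I handed the job in with both sweets in the dish, the roll standing in the bowl, and the plate held still by its clear half, leaned back about 45° with its label towards the customer; sign-off returned no verdict.

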